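Draw a counting chamber off the slide warmer and lay it in the moist tray

TASK

The counting chamber lies flat on the slide warmer, packed too closely between other slides to be picked up there. Press gently on top of it and, keeping the press steady as the plate gives, draw it straight toward you until about its front third sticks out over the front edge of the warmer's plate, still lying flat; then take it by the sides and set it down gently and flat, lengthwise on the two ridges of the empty middle place in the moist tray, and let go. Its glass cracks if pressed hard, and leave all the other slides and things where they are.

Things in the scene. Friction and masses are not known exactly. Their poses are not given: they have to be found in the camera images.
- chamber_mid (a point): Centre (half-way up) of the counting chamber: a flat steel holder 80 mm long (its x), 40 mm wide (its y), 5 mm thick (z up), about 110 g, with a glass in its top marked by a dark H-shaped moat around two small silvery squares. It starts at the back of the plate, length along the warmer's x, one of four slides side by side in random order (the others are clear ring slides), gaps about 4 mm.
- plate_edge (a point): Middle of the front upper edge of the slide warmer's black plate, nearest the robot. x points away from the robot across the plate, y left along the edge, z up. The plate is flat, level at rest, 160 mm deep (x 0 to 160 here), 310 mm wide, its top 80 mm above the bench; rims stand 10 mm high at the back (inner face at x = 156) and 6 mm at both ends; the front is open.
- place (a point): Centre of the empty middle place of the grey moist tray, level with its ridge tops (22 mm above the bench). x runs lengthwise, z up. A place is two ridges 86 mm long along x, 4 mm wide, centred at y = -9 and +9 mm, so that the chamber lying on them sticks out 9 mm beyond them on each side. The outer places, 64 mm to either side, each hold a ring slide.
- ring0: Agglutination slide on the warmer plate beside the chamber: clear glass 75 x 30 x 4 mm with two white rings, origin at the centre of its underside. Leave it in place.
- ring1: Second such ring slide on the plate, same size. Leave it in place.
- ring2: Third such ring slide on the plate, same size. Leave it in place.
- ring3: Ring slide (75 x 30 x 4 mm) on an outer place of the moist tray, origin at the centre of its underside. Leave it in place.
- ring4: Ring slide (75 x 30 x 4 mm) on the other outer place of the moist tray. Leave it in place.
- tally: Steel hand tally counter, 40 x 58 x 30 mm (button to 40 mm), standing on the bench; origin at the centre of its underside. Leave it.
- dropper: Amber dropper bottle, 34 mm across, 75 mm high, on the bench; origin at the centre of its underside. Leave it.
- beaker: Small clear beaker, 66 mm across, 85 mm high, on the bench; origin at the centre of its underside. Leave it.
- chamber: The chamber itself; origin at the centre of its underside, 2.5 mm below chamber_mid. Its flat top may be pressed anywhere. Below about 5 N the fingertip slips on it. Measured heights are not exact enough to press by: lower slowly (10 mm/s or less), feel for the touch, and keep 7 to 11 N on it all the way; over 16 N on the plate, or 25 N on the tray, cracks the glass.
- warmer: The slide warmer (fixed to the bench): white case, black plate 6 mm thick, front edge 9 mm proud of the case. It is hinged along its back edge and rests on soft rubber buffers in front: under a light press it is stiff at the back but sinks some millimetres near the front edge, and springs back level. Origin: centre of the underside; plate_edge at x -80, z 80 mm.
- tray: The moist tray (fixed), 130 x 200 mm, walls 14 mm high, floor 3 mm thick; origin at the centre of its underside, point place is 22 mm above it.

How it is judged:
By the outcome, as a careful person would: the job done as asked, in the order asked, and still so for the second after the job is handed in, with the robot touching nothing.
It also fails if it takes over 72 s, if anything falls off the work surface, if the arm or the gripper's body presses on something with over 40 N, if the wrist force passes 120 N, or if a joint passes its speed limit or range.

ROBOT

A 6-joint arm with a two-finger parallel gripper is mounted at the origin on the work surface. World frame = base frame: x ahead of the robot, y to its left, z up, the work surface at z = 0. Lengths are in m, angles in rad, forces in N, time in s.
With the tool pointing down it reaches from about 0.325 to 0.775 m from the base axis. Payload 5.5 kg.
Tool frame: the origin (TCP) lies at the very end of the fingers, on their centre line; the grasp point (between the pads) lies 19 mm behind it; z points along the fingers, y is the line along which they close (so a half turn about z gives the same grasp; the last joint's range is limited). The gripper opens to 85 mm and grips with 20 to 120 N. Pads are 22 mm wide; open, the fingers measure 114 mm over their backs; the gripper's body (76 mm by 85 mm) begins 54 mm behind the grasp point. The pads swing forward as they close: fully open they stand 13 mm farther back than shut.
Start: joints at [-1.194, 0.091, 1.231, -0, 1.82, -0.057], TCP at [0.252, -0.544, 0.231] pointing down, gripper open.
Joint ranges: [-2.87, 2.87], [-0.86, 2.18], [0.17, 2.46], [-1.51, 4.65], [0.06, 2.69], [-2.65, 2.65]. Speed limits (rad/s): [2.57, 2.57, 3.01, 3.14, 3.14, 3.14].

INTERFACE

Orientations are given as a unit quaternion [w, x, y, z].
In Python, from bench import get_obs, read_camera, calibration, workorder gives the robot as it stands. The module is installed in compiled form; this text tells all that it offers.
- The arm moves only by the shell command python3 -m crank 'ROWS' [FORCE]. ROWS is JSON, a list of rows, each an object with "translation": the shift along the tool's x, y, z in units of 40 mm (1.0 is 40 mm), a list of three; "twist": the turn about the tool's z in degrees; "claw": the closure, from 0 (fully open) to 1 (shut). A call has 1 to 20 rows; each row is the pose to reach, as a shift and turn from the pose commanded when the call began, along the tool's axes at that moment; what a row does not reach only later rows make up. A row lasts 1/12 s, in which the tool goes at most 41.7 mm and 7.16 degrees, less where a joint would pass 70% of its speed; a pose out of reach is approached as far as the arm can. A call with a gripper value outside its range is refused whole. The fingers move at their own pace and stop on an object; FORCE is the grip in N (left out, the last holds). Time passes only in rows, so rows that repeat a pose let the fingers close. It gives the time, the measured TCP pose, the force, the opening and the grip force at its end, in the units of the state.
- get_obs(): the state, without advancing time (a new reading comes with each control period).
- read_camera(name): name is "scene" or "top" or "wrist"; returns the picture (420x560x3 uint8, red, green, blue); there is no depth.
- calibration(name): a dict with "fovy" (degrees; the focal length in pixels is half the picture's height over the tangent of half this angle, whatever the lens; pixels are square), "cx", "cy" (the principal point, pixels), "k1" (the pictures are not rectified: a ray, as slopes to the right and down, at radius r is drawn at 1 + k1 r^2 times it, then the intrinsics apply), "view" (4x4, takes a point from world to camera coordinates); the wrist camera has in their place "mount" (4x4, takes a point from camera to tool coordinates, whose origin is the TCP and whose axes are the flange's). Camera axes: x right, y down, z forward; pixel columns grow to the right and rows downward; lengths in m; the calibration is good to about 2 mm. A picture is of the moment at which its call begins: read the wrist's pose just before it. calibration takes no time and is no camera call.
- workorder.job_done(): hands the job in; it is judged then, once.
The state is a dict: "t": time; "q": joint angles; "joint_vel": joint speeds; "effort": joint torques, N m; "ee_pos": TCP position; "eef_rot": TCP orientation; "ft_force": force on the tool from outside, world axes, zero at the start; "torque": the same for the moment, N m; "finger_gap": opening from 0.0 (shut) to 1.0 (fully open); "grip_force": force on a finger pad.
Only numpy, scipy, OpenCV 4.12 (cv2) and the standard library are available. Lean on these libraries where they do the work, as an engineer would, in place of code of your own. Each camera call takes 0.05 s, during which the arm holds its last target. There are 200 camera calls.

## Working session

There is one attempt and no reset: what is moved stays moved. The work goes in short steps, Python scripts to look and compute and a shell command to move; the robot and the scene stay as the last step left them, time stands still between calls to the robot, and variables do not carry over. Pictures are saved under pics/ and viewed, at most 10 in all, crops included, and the job is handed in when it is done.

```bash
mkdir -p pics; cat > h.py <<'E'
import numpy as np, cv2
from bench import get_obs, read_camera, calibration
from scipy.spatial.transform import Rotation as R
def tool():
    o=get_obs(); T=np.eye(4); w,x,y,z=o["eef_rot"]; T[:3,:3]=R.from_quat([x,y,z,w]).as_matrix(); T[:3,3]=o["ee_pos"]; return T
def c2w(name,T=None):
    c=calibration(name)
    return np.linalg.inv(np.array(c["view"])) if "view" in c else T@np.array(c["mount"])
def ray(name,uv,T=None):
    c=calibration(name); f=210/np.tan(np.radians(c["fovy"])/2)
    K=np.array([[f,0,c["cx"]],[0,f,c["cy"]],[0,0,1]])
    p=cv2.undistortPoints(np.array(uv,float).reshape(-1,1,2),K,np.array([c["k1"],0,0,0.]))[:,0]
    M=c2w(name,T); d=np.c_[p,np.ones(len(p))]@M[:3,:3].T
    return M[:3,3],d
def onplane(name,uv,z,T=None):
    o,d=ray(name,uv,T); return o+d*((z-o[2])/d[:,2])[:,None]
def save(img,fn): cv2.imwrite("pics/"+fn,img[:,:,::-1])
E
python3 - <<'E'
from h import *
o=get_obs(); print(o)
for n in("scene","top"): save(read_camera(n),n+"0.png"); print(n,calibration(n))
print(calibration("wrist"))
a=cv2.imread("pics/top0.png");
E
```

```text
{'t': 0.0, 'q': array([-1.19372527e+00,  9.18426798e-02,  1.23188262e+00,  1.80625609e-05,
        1.81979702e+00, -5.67198242e-02]), 'joint_vel': array([ 0.00104817,  0.00120318,  0.00104909, -0.00049223,  0.00148028,
       -0.00021042]), 'effort': array([ 1.12955706e-03, -4.58730841e+01, -4.18019021e+01, -2.19569765e-04,
        1.17219510e-02,  9.80218147e-06]), 'ee_pos': array([ 0.25207727, -0.54416824,  0.2301624 ]), 'eef_rot': array([-9.53878414e-04,  9.76569320e-01,  2.15200910e-01, -1.45239855e-04]), 'ft_force': array([ 0.4039597 ,  0.19117358, -0.07267146]), 'torque': array([0.01200129, 0.02304372, 0.0156314 ]), 'grip_force': 0.0, 'finger_gap': 0.9988841191241268}
scene {'fovy': 50.35632191332088, 'cx': 279.83310828968285, 'cy': 209.31178594765558, 'k1': -0.0007844481846865077, 'view': array([[-0.73692632,  0.67592182, -0.00832424,  0.42195959],
       [ 0.49021076,  0.52589402, -0.69507474, -0.19903778],
       [-0.46543851, -0.5162995 , -0.71888929,  1.55917167],
       [ 0.        ,  0.        ,  0.        ,  1.        ]])}
top {'fovy': 51.23903408361798, 'cx': 278.12865
[... 173 characters left out ...]
7692e-01, -2.06442015e-02, -1.41467001e-01,
         5.74249865e-01],
       [ 1.41514147e-01, -8.33640981e-04, -9.89935882e-01,
         1.18936480e+00],
       [ 0.00000000e+00,  0.00000000e+00,  0.00000000e+00,
         1.00000000e+00]])}
{'fovy': 71.66073865741654, 'cx': 281.24564526438485, 'cy': 209.45615437571686, 'k1': -0.01085887738191638, 'mount': array([[ 9.31307345e-05, -9.61233350e-01, -2.75736174e-01,
         6.99194235e-02],
       [ 9.99999950e-01,  1.73085963e-04, -2.65635332e-04,
        -1.16095804e-03],
       [ 3.03063601e-04, -2.75736135e-01,  9.61233318e-01,
        -1.41793883e-01],
       [ 0.00000000e+00,  0.00000000e+00,  0.00000000e+00,
         1.00000000e+00]])}
```

View pics/top0.png

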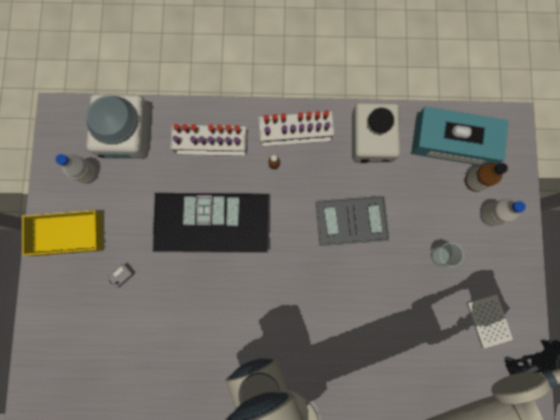

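View pics/scene0.png

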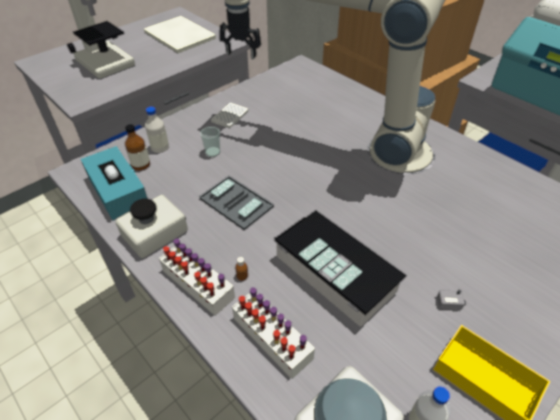

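The top view shows the black plate at columns 154–269, rows 193–251. The chamber is the second slide from the left, at about (204, 209), with ring slides at 190, 218 and 232. The tray centre is near (352, 221), and the beaker at (447, 255) is well clear. The scene view agrees.

```bash
python3 - <<'E'
from h import *
img=cv2.imread("pics/top0.png")
g=img.max(2)
m=np.zeros(g.shape,np.uint8); m[180:260,140:290]=(g[180:260,140:290]<45)
m=cv2.morphologyEx(m,cv2.MORPH_CLOSE,np.ones((35,35)))
r=cv2.minAreaRect(max(cv2.findContours(m,0,1)[0],key=cv2.contourArea)); print(r)
b=cv2.boxPoints(r); print(onplane("top",b,.08).round(4))
print("chamber rough",onplane("top",[[204,209]],.085).round(4))
t=onplane("top",[[317,200],[385,197],[388,241],[320,245],[352,221]],.017); print("tray",t.round(4))
M=tool(); print(M.round(3), "yaw tool x",np.degrees(np.arctan2(M[1,0],M[0,0])))
E
```

```text
((210.5, 222.0), (56.0, 113.0), 90.0)
[[0.6256 0.3571 0.08  ]
 [0.6321 0.048  0.08  ]
 [0.4788 0.0443 0.08  ]
 [0.4726 0.3478 0.08  ]]
chamber rough [[0.5861 0.2177 0.085 ]]
tray [[ 0.6299 -0.0948  0.017 ]
 [ 0.6429 -0.2909  0.017 ]
 [ 0.5157 -0.2977  0.017 ]
 [ 0.5003 -0.1043  0.017 ]
 [ 0.571  -0.1954  0.017 ]]
[[ 0.907  0.42  -0.001  0.252]
 [ 0.42  -0.907  0.002 -0.544]
 [ 0.    -0.002 -1.     0.23 ]
 [ 0.     0.     0.     1.   ]] yaw tool x 24.85013361174244
```

```bash
python3 -m crank '[{"translation":[2,-0.8,0],"twist":4,"claw":0},{"translation":[4,-1.6,0],"twist":8,"claw":0},{"translation":[6,-2.4,0],"twist":14,"claw":0},{"translation":[11.4,-4.5,0],"twist":25,"claw":0},{"translation":[11.4,-4.5,0],"twist":25,"claw":0},{"translation":[11.4,-4.5,0],"twist":25,"claw":0},{"translation":[11.4,-4.5,0],"twist":25,"claw":0},{"translation":[11.4,-4.5,0],"twist":25,"claw":0},{"translation":[11.4,-4.5,0],"twist":25,"claw":0},{"translation":[11.4,-4.5,0],"twist":25,"claw":0},{"translation":[11.4,-4.5,0],"twist":25,"claw":0},{"translation":[11.4,-4.5,0],"twist":25,"claw":0},{"translation":[11.4,-4.5,0],"twist":25,"claw":0},{"translation":[11.4,-4.5,0],"twist":25,"claw":0},{"translation":[11.4,-4.5,0],"twist":25,"claw":0},{"translation":[11.4,-4.5,0],"twist":25,"claw":0}]'
python3 - <<'E'
from h import *
T=tool(); np.save("Ttray.npy",T); im=read_camera("wrist"); save(im,"tray.png"); print(T.round(4))
E
```

```text
t: 1.43
ee_pos: [0.5897, -0.1904, 0.2311]
eef_rot: [0.0, 1.0, -0.002, -0.0]
ft_force: [-0.5, -0.4, -0.5]
finger_gap: 0.998
grip_force: 0.0
[[ 1.000e+00 -3.800e-03 -5.000e-04  5.897e-01]
 [-3.800e-03 -1.000e+00 -2.000e-04 -1.904e-01]
 [-5.000e-04  2.000e-04 -1.000e+00  2.311e-01]
 [ 0.000e+00  0.000e+00  0.000e+00  1.000e+00]]
```

View pics/tray.png

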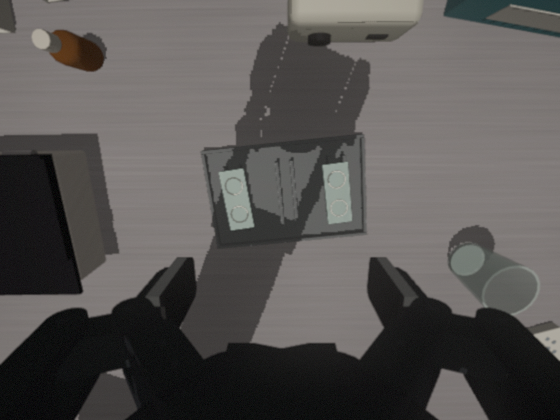

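The tray is yawed a few degrees: corners are about (203,150), (363,134), (366,233) and (218,246). The ridges run near columns 281 and 294, and the ring slides are at (236,199) and (337,193). I'll enlarge it to pick the ridges.

```bash
python3 - <<'E'
from h import *
im=cv2.imread("pics/tray.png")[125:255,195:375]
im=cv2.convertScaleAbs(cv2.resize(im,None,fx=4.4,fy=4.4,interpolation=cv2.INTER_CUBIC),alpha=1.7,beta=10)
cv2.imwrite("pics/traycrop.png",im)
E
```

```text
(no output)
```

View pics/traycrop.png

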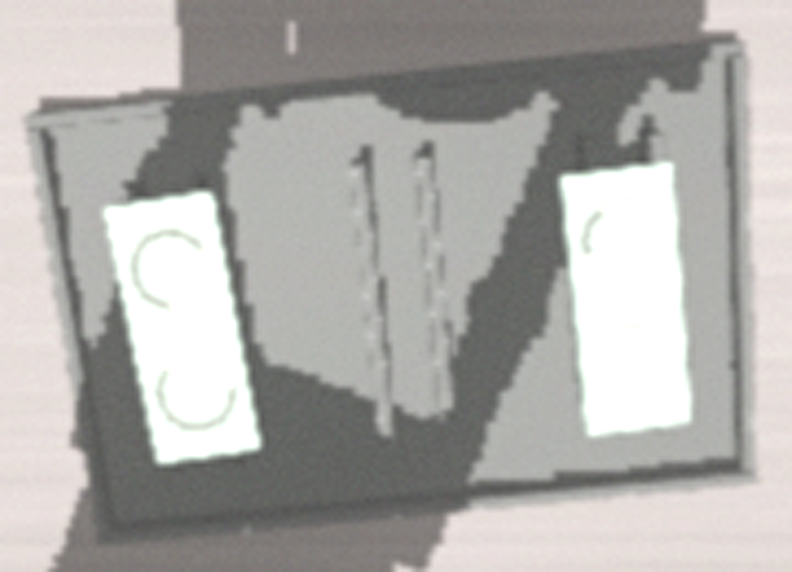

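The enlarged crop shows two ridges. The left one runs from (357,152) to (384,435), and the right one from (424,150) to beyond (445,412). The rim corners and slide corners are also visible.

```bash
python3 - <<'E'
from h import *
T=np.load("Ttray.npy")
f=lambda L,z: onplane("wrist",(np.array(L,float)+.5)/4.4-.5+[195,125],z,T)
r=f([(30,118),(740,40),(757,478),(105,535)],.017); print("rim",r.round(4),r.mean(0).round(4),np.linalg.norm(np.diff(r[[0,1,2,3,0]],axis=0),axis=1))
g=f([(357,150),(384,437),(423,147),(445,415)],.022); print("ridge",g.round(4))
for L in([(104,208),(213,191),(262,446),(156,466)],[(559,176),(673,163),(692,422),(587,437)]):
    s=f(L,.026); print("slide",s.mean(0).round(4),np.linalg.norm(np.diff(s[[0,1,2,3,0]],axis=0),axis=1).round(4)); d=s[0]+s[1]-s[2]-s[3]; print(np.degrees(np.arctan2(d[1],d[0])))
for a,b in((0,1),(2,3)):
    d=g[a]-g[b]; print(np.linalg.norm(d),np.degrees(np.arctan2(d[1],d[0])))
d=r[0]-r[1];print("rim yaw",np.degrees(np.arctan2(-d[0],d[1])));d=r[3]-r[2];print("rim yaw",np.degrees(np.arctan2(-d[0],d[1])))
E
```

```text
rim [[ 0.63   -0.0932  0.017 ]
 [ 0.65   -0.2863  0.017 ]
 [ 0.5241 -0.3006  0.017 ]
 [ 0.5066 -0.106   0.017 ]] [ 0.5776 -0.1965  0.017 ] [0.1940769  0.12668032 0.1953364  0.12406014]
ridge [[ 0.6214 -0.1829  0.022 ]
 [ 0.5391 -0.1899  0.022 ]
 [ 0.6222 -0.2008  0.022 ]
 [ 0.5457 -0.2075  0.022 ]]
slide [ 0.5718 -0.1342  0.026 ] [0.0302 0.074  0.0313 0.0753]
8.23659704496474
slide [ 0.5794 -0.2579  0.026 ] [0.0308 0.0741 0.0301 0.0752]
7.830291250048791
0.08266227668234098 4.912172408478831
0.07677236811048517 5.0336971948868445
rim yaw 5.912863159970794
rim yaw 5.146045390704385
```

```bash
python3 -m crank '[{"translation":[0.2,-0.6,-0.3],"twist":0,"claw":0},{"translation":[0.5,-1.5,-0.8],"twist":0,"claw":0},{"translation":[0.5,-9.8,-0.8],"twist":0,"claw":0},{"translation":[0.5,-9.8,-0.8],"twist":0,"claw":0},{"translation":[0.5,-9.8,-0.8],"twist":0,"claw":0},{"translation":[0.5,-9.8,-0.8],"twist":0,"claw":0},{"translation":[0.5,-9.8,-0.8],"twist":0,"claw":0},{"translation":[0.5,-9.8,-0.8],"twist":0,"claw":0},{"translation":[0.5,-9.8,-0.8],"twist":0,"claw":0},{"translation":[0.5,-9.8,-0.8],"twist":0,"claw":0},{"translation":[0.5,-9.8,-0.8],"twist":0,"claw":0},{"translation":[0.5,-9.8,-0.8],"twist":0,"claw":0},{"translation":[0.5,-9.8,-0.8],"twist":0,"claw":0},{"translation":[0.5,-9.8,-0.8],"twist":0,"claw":0},{"translation":[0.5,-9.8,-0.8],"twist":0,"claw":1},{"translation":[0.5,-9.8,-0.8],"twist":0,"claw":1}]'
python3 - <<'E'
from h import *
T=tool(); np.save("Tw.npy",T); im=read_camera("wrist"); save(im,"warm.png"); print(T.round(4))
E
```

```text
t: 2.82
ee_pos: [0.6116, 0.2008, 0.2636]
eef_rot: [0.0, 1.0, -0.002, 0.0]
ft_force: [-0.0, 0.4, -0.2]
finger_gap: 0.752
grip_force: 0.0
[[ 1.000e+00 -5.000e-03  4.000e-04  6.116e-01]
 [-5.000e-03 -1.000e+00 -0.000e+00  2.008e-01]
 [ 4.000e-04  0.000e+00 -1.000e+00  2.636e-01]
 [ 0.000e+00  0.000e+00  0.000e+00  1.000e+00]]
```

View pics/warm.png

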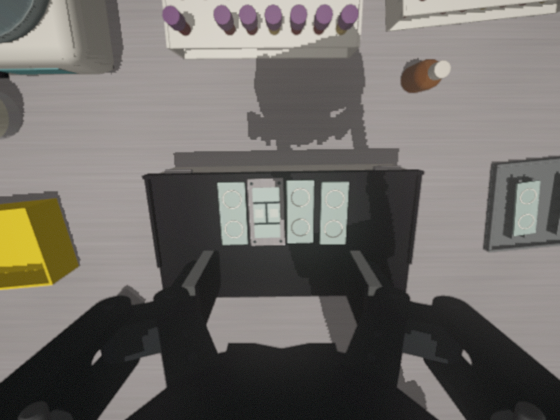

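The warmer view shows four slides in a row. The chamber is at columns 248–285, rows 179–246, and the plate's front edge is near row 296.

```bash
python3 - <<'E'
from h import *
T=np.load("Tw.npy"); im=cv2.imread("pics/warm.png"); g=im.max(2)
m=np.zeros(g.shape,np.uint8); m[175:255,205:360]=g[175:255,205:360]>75
for c in cv2.findContours(m,0,1)[0]:
    if cv2.contourArea(c)<800: continue
    r=cv2.minAreaRect(c); b=cv2.boxPoints(r); i=np.argsort(b[:,1]); b=np.r_[b[i[:2]],b[i[2:]]]
    for z in(.084,):
        p=onplane("wrist",b,z,T); d=p[0]+p[1]-p[2]-p[3]; 
        print(np.round(r[0],1),p.mean(0).round(4),"x",p[:,0].min().round(4),p[:,0].max().round(4),"y",p[:,1].min().round(4),p[:,1].max().round(4),"yaw",np.degrees(np.arctan2(d[1],d[0])).round(2))
# front edge
for u in(225,250,280,310,340):
    col=g[270:330,u].astype(int); d=np.diff(col); v=270+d.argmax()+.5
    print(u,v,d.max(),onplane("wrist",[[u,v]],.08,T).round(4))
# end/back rims
print(onplane("wrist",[[145,176],[422,171],[158,268],[408,265]],.086,T).round(4))
E
```

```text
[333.7 212.5] [0.5837 0.1415 0.084 ] x 0.5446 0.6228 y 0.1237 0.1583 yaw 0.74
[265. 212.] [0.5845 0.2208 0.084 ] x 0.5433 0.6257 y 0.1632 0.2801 yaw -1.16
225 296.5 48 [[0.4726 0.2743 0.08  ]]
250 296.5 45 [[0.4725 0.2424 0.08  ]]
280 295.5 46 [[0.4738 0.2042 0.08  ]]
310 295.5 46 [[0.4736 0.166  0.08  ]]
340 295.5 26 [[0.4734 0.1278 0.08  ]]
[[0.6288 0.3529 0.086 ]
 [0.6329 0.0465 0.086 ]
 [0.5161 0.3522 0.086 ]
 [0.5187 0.0488 0.086 ]]
```

```bash
python3 - <<'E'
from h import *
T=np.load("Tw.npy"); im=cv2.imread("pics/warm.png"); cr=im[165:260,205:365]
cv2.imwrite("pics/warmcrop.png",cv2.convertScaleAbs(cv2.resize(cr,None,fx=5,fy=5,interpolation=cv2.INTER_CUBIC),alpha=1.3))
E
```

```text
(no output)
```

View pics/warmcrop.png

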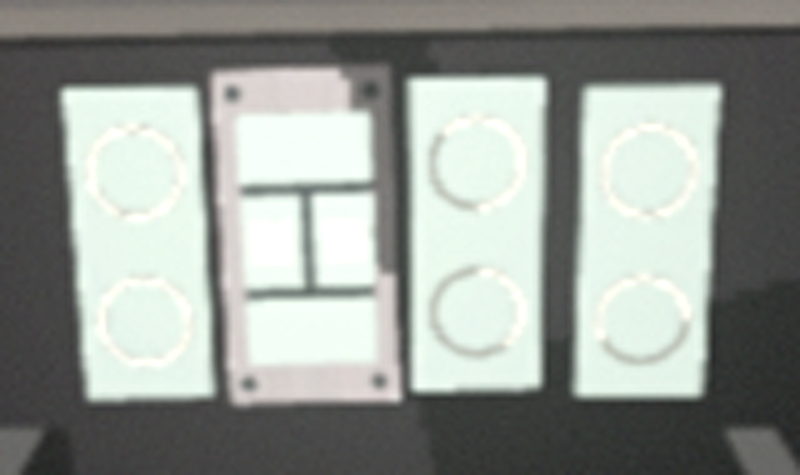

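The chamber's corners in the crop are (210,72), (388,67), (402,401) and (230,404). The neighbouring slides are also clear.

```bash
python3 - <<'E'
from h import *
T=np.load("Tw.npy")
f=lambda L,z: onplane("wrist",(np.array(L,float)+.5)/5-.5+[205,165],z,T)
for n,L,z in(("L",[(60,88),(198,86),(216,397),(86,400)],.084),("C",[(210,72),(388,67),(402,401),(230,404)],.085),("R",[(407,78),(547,76),(542,387),(411,390)],.084),("RR",[(583,86),(722,84),(704,396),(573,397)],.084)):
    s=f(L,z); d=s[0]+s[1]-s[2]-s[3]
    print(n,s.mean(0).round(4),np.linalg.norm(np.diff(s[[0,1,2,3,0]],axis=0),axis=1).round(4),np.degrees(np.arctan2(d[1],d[0])).round(2)); print(s[:,:2].round(4).tolist())
E
```

```text
L [0.5836 0.2582 0.084 ] [0.031  0.075  0.031  0.0753] 0.95
[[0.621, 0.2743], [0.6213, 0.2434], [0.5463, 0.2421], [0.5457, 0.2731]]
C [0.5851 0.2194 0.085 ] [0.0396 0.0801 0.0409 0.0797] 1.71
[[0.6246, 0.2404], [0.6255, 0.2008], [0.5455, 0.1978], [0.5449, 0.2387]]
R [0.5856 0.1805 0.084 ] [0.0313 0.0747 0.0311 0.075 ] 0.65
[[0.6229, 0.1966], [0.6232, 0.1653], [0.5485, 0.1645], [0.5479, 0.1956]]
RR [0.5835 0.1415 0.084 ] [0.0311 0.0752 0.0312 0.075 ] 0.1
[[0.6209, 0.1572], [0.6212, 0.126], [0.546, 0.1259], [0.5459, 0.1571]]
```

```bash
python3 -m crank '[{"translation":[-0.29,-0.47,0.3],"twist":-1,"claw":1},{"translation":[-0.29,-0.47,0.8],"twist":-1,"claw":1},{"translation":[-0.29,-0.47,1.5],"twist":-1,"claw":1},{"translation":[-0.29,-0.47,2.2],"twist":-1,"claw":1},{"translation":[-0.29,-0.47,2.9],"twist":-1,"claw":1},{"translation":[-0.29,-0.47,3.4],"twist":-1,"claw":1},{"translation":[-0.29,-0.47,3.8],"twist":-1,"claw":1},{"translation":[-0.29,-0.47,3.95],"twist":-1,"claw":1},{"translation":[-0.29,-0.47,3.95],"twist":-1,"claw":1},{"translation":[-0.29,-0.47,3.95],"twist":-1,"claw":1},{"translation":[-0.29,-0.47,3.95],"twist":-1,"claw":1},{"translation":[-0.29,-0.47,3.95],"twist":-1,"claw":1}]'
python3 - <<'E'
from h import *
T=tool(); print(T.round(4), get_obs()["ft_force"]); save(read_camera("wrist"),"above.png")
E
```

```text
t: 3.87
ee_pos: [0.6006, 0.2215, 0.1074]
eef_rot: [-0.0, 1.0, 0.007, 0.002]
ft_force: [0.6, 0.5, 0.8]
finger_gap: -0.004
grip_force: 0.0
[[ 9.999e-01  1.470e-02  3.000e-03  6.006e-01]
 [ 1.470e-02 -9.999e-01  1.000e-03  2.215e-01]
 [ 3.100e-03 -9.000e-04 -1.000e+00  1.074e-01]
 [ 0.000e+00  0.000e+00  0.000e+00  1.000e+00]] [0.55532559 0.52696214 0.84837644]
```

View pics/above.png

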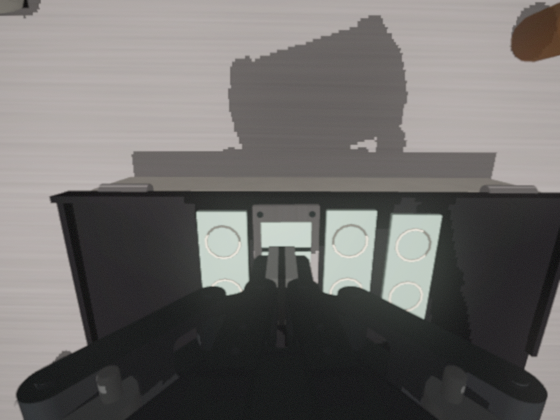

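The closed fingertips sit centred over the chamber (columns 253–320, tip at about 285), clear of the neighbouring slides. Next I lower slowly, with a force check between steps.

```bash
cat > chk.py <<'E'
import sys; from bench import get_obs
o=get_obs(); f=o["ft_force"]; print(round(o["t"],2),o["ee_pos"].round(4),f.round(2)); sys.exit(f[2]>float(sys.argv[1]))
E
python3 -m crank '[{"translation":[0,0,0.02],"twist":0,"claw":1},{"translation":[0,0,0.04],"twist":0,"claw":1},{"translation":[0,0,0.06],"twist":0,"claw":1},{"translation":[0,0,0.08],"twist":0,"claw":1},{"translation":[0,0,0.10],"twist":0,"claw":1},{"translation":[0,0,0.12],"twist":0,"claw":1},{"translation":[0,0,0.14],"twist":0,"claw":1},{"translation":[0,0,0.16],"twist":0,"claw":1},{"translation":[0,0,0.18],"twist":0,"claw":1},{"translation":[0,0,0.20],"twist":0,"claw":1},{"translation":[0,0,0.22],"twist":0,"claw":1},{"translation":[0,0,0.24],"twist":0,"claw":1},{"translation":[0,0,0.26],"twist":0,"claw":1},{"translation":[0,0,0.28],"twist":0,"claw":1}]' >/dev/null; python3 chk.py 3 &&
python3 -m crank '[{"translation":[0,0,0.01],"twist":0,"claw":1},{"translation":[0,0,0.02],"twist":0,"claw":1},{"translation":[0,0,0.03],"twist":0,"claw":1}]' >/dev/null && python3 chk.py 3 &&
python3 -m crank '[{"translation":[0,0,0.01],"twist":0,"claw":1},{"translation":[0,0,0.02],"twist":0,"claw":1},{"translation":[0,0,0.03],"twist":0,"claw":1}]' >/dev/null && python3 chk.py 3
```

```text
5.08 [0.5997 0.2213 0.094 ] [ 0.42  0.51 -0.88]False
```

```bash
sed -i 's/sys.exit(\(.*\))$/sys.exit(int(\1))/' chk.py
S() { python3 chk.py 2.5; }
python3 -m crank '[{"translation":[0,0,0.02],"twist":0,"claw":1},{"translation":[0,0,0.04],"twist":0,"claw":1},{"translation":[0,0,0.05],"twist":0,"claw":1},{"translation":[0,0,0.05],"twist":0,"claw":1}]' >/dev/null && S &&
python3 -m crank '[{"translation":[0,0,0.01],"twist":0,"claw":1},{"translation":[0,0,0.01],"twist":0,"claw":1}]' >/dev/null && S &&
python3 -m crank '[{"translation":[0,0,0.01],"twist":0,"claw":1},{"translation":[0,0,0.01],"twist":0,"claw":1}]' >/dev/null && S &&
python3 -m crank '[{"translation":[0,0,0.01],"twist":0,"claw":1},{"translation":[0,0,0.01],"twist":0,"claw":1}]' >/dev/null && S &&
python3 -m crank '[{"translation":[0,0,0.01],"twist":0,"claw":1},{"translation":[0,0,0.01],"twist":0,"claw":1}]' >/dev/null && S &&
python3 -m crank '[{"translation":[0,0,0.01],"twist":0,"claw":1},{"translation":[0,0,0.01],"twist":0,"claw":1}]' >/dev/null && S &&
python3 -m crank '[{"translation":[0,0,0.01],"twist":0,"claw":1},{"translation":[0,0,0.01],"twist":0,"claw":1}]' >/dev/null && S &&
python3 -m crank '[{"translation":[0,0,0.01],"twist":0,"claw":1},{"translation":[0,0,0.01],"twist":0,"claw":1}]' >/dev/null && S &&
python3 -m crank '[{"translation":[0,0,0.01],"twist":0,"claw":1},{"translation":[0,0,0.01],"twist":0,"claw":1}]' >/dev/null && S &&
python3 -m crank '[{"translation":[0,0,0.01],"twist":0,"claw":1},{"translation":[0,0,0.01],"twist":0,"claw":1}]' >/dev/null && S &&
python3 -m crank '[{"translation":[0,0,0.01],"twist":0,"claw":1},{"translation":[0,0,0.01],"twist":0,"claw":1}]' >/dev/null && S &&
python3 -m crank '[{"translation":[0,0,0.01],"twist":0,"claw":1},{"translation":[0,0,0.01],"twist":0,"claw":1}]' >/dev/null && S
```

```text
5.42 [0.5997 0.2213 0.0919] [-0.3  -0.11 -0.15]
5.58 [0.5997 0.2213 0.0916] [-0.47  0.09  0.17]
5.75 [0.5997 0.2213 0.0912] [0.1  0.22 0.69]
5.92 [0.5997 0.2213 0.0908] [ 0.5   0.11 -0.12]
6.08 [0.5997 0.2213 0.0904] [-0.49 -0.19  1.42]
6.25 [0.5997 0.2213 0.09  ] [ 0.41  0.58 -0.32]
6.42 [0.5997 0.2213 0.0896] [-0.95 -0.31 -0.03]
6.58 [0.5997 0.2213 0.0892] [-0.37 -0.78  0.55]
6.75 [0.5997 0.2214 0.0888] [-0.38 -0.09  0.27]
6.92 [0.5997 0.2213 0.0884] [ 0.75 -0.45  0.28]
7.08 [0.5997 0.2213 0.088 ] [-0.64 -0.29  0.63]
7.25 [0.5997 0.2213 0.0876] [ 0.69  0.12 -0.2 ]
```

```bash
S() { python3 chk.py 2.5; }
python3 -m crank '[{"translation":[0,0.03,0],"twist":0,"claw":1},{"translation":[0,0.03,0.01],"twist":0,"claw":1},{"translation":[0,0.03,0.01],"twist":0,"claw":1}]' >/dev/null && S &&
python3 -m crank '[{"translation":[0,0,0.01],"twist":0,"claw":1},{"translation":[0,0,0.01],"twist":0,"claw":1}]' >/dev/null && S &&
python3 -m crank '[{"translation":[0,0,0.01],"twist":0,"claw":1},{"translation":[0,0,0.01],"twist":0,"claw":1}]' >/dev/null && S &&
python3 -m crank '[{"translation":[0,0,0.01],"twist":0,"claw":1},{"translation":[0,0,0.01],"twist":0,"claw":1}]' >/dev/null && S &&
python3 -m crank '[{"translation":[0,0,0.01],"twist":0,"claw":1},{"translation":[0,0,0.01],"twist":0,"claw":1}]' >/dev/null && S &&
python3 -m crank '[{"translation":[0,0,0.01],"twist":0,"claw":1},{"translation":[0,0,0.01],"twist":0,"claw":1}]' >/dev/null && S &&
python3 -m crank '[{"translation":[0,0,0.01],"twist":0,"claw":1},{"translation":[0,0,0.01],"twist":0,"claw":1}]' >/dev/null && S &&
python3 -m crank '[{"translation":[0,0,0.01],"twist":0,"claw":1},{"translation":[0,0,0.01],"twist":0,"claw":1}]' >/dev/null && S &&
python3 -m crank '[{"translation":[0,0,0.01],"twist":0,"claw":1},{"translation":[0,0,0.01],"twist":0,"claw":1}]' >/dev/null && S &&
python3 -m crank '[{"translation":[0,0,0.01],"twist":0,"claw":1},{"translation":[0,0,0.01],"twist":0,"claw":1}]' >/dev/null && S &&
python3 -m crank '[{"translation":[0,0,0.01],"twist":0,"claw":1},{"translation":[0,0,0.01],"twist":0,"claw":1}]' >/dev/null && S
```

```text
7.5 [0.5998 0.22   0.0872] [-0.14  0.74 -0.5 ]
7.67 [0.5997 0.2201 0.0868] [ 0.35 -0.51 -0.7 ]
7.83 [0.5997 0.2201 0.0864] [ 0.97 -1.15  0.14]
8.0 [0.5997 0.2201 0.086 ] [-0.62  0.41  0.48]
8.17 [0.5997 0.2201 0.0856] [ 0.29 -0.16  0.49]
8.33 [0.5997 0.2201 0.0852] [ 0.78 -0.94 -0.12]
8.5 [0.5998 0.2201 0.0851] [-0.56 -0.08  0.47]
8.67 [0.5998 0.2201 0.085 ] [-1.69 -1.23  2.35]
8.83 [0.5998 0.2201 0.0849] [-2.34 -0.62  6.22]
```

```bash
cat > avg.py <<'E'
import numpy as np; from bench import get_obs, read_camera
L=[get_obs()]
for _ in range(3): read_camera("wrist"); L.append(get_obs())
F=np.array([o["ft_force"] for o in L]); print(round(L[-1]["t"],2),L[-1]["ee_pos"].round(5),F.mean(0).round(2),F[:,2].round(1))
E
python3 avg.py; python3 -m crank '[{"translation":[0,0,0.005],"twist":0,"claw":1},{"translation":[0,0,0.005],"twist":0,"claw":1}]' >/dev/null; python3 avg.py
```

```text
8.98 [0.59977 0.22015 0.08493] [-2.86 -0.37  5.51] [6.2 5.6 5.1 5.1]
9.3 [0.5998  0.22013 0.0849 ] [-3.14 -1.31  5.26] [5.6 5.3 4.9 5.2]
```

```bash
python3 -m crank '[{"translation":[0,0,0.01],"twist":0,"claw":1},{"translation":[0,0,0.01],"twist":0,"claw":1}]' >/dev/null; python3 avg.py
```

```text
9.62 [0.59979 0.22016 0.08486] [-3.54 -1.57  6.8 ] [6.6 6.7 7.1 6.9]
```

```bash
python3 -m crank '[{"translation":[0,0,0.01],"twist":0,"claw":1},{"translation":[0,0,0.015],"twist":0,"claw":1},{"translation":[-0.02,0,0.015],"twist":0,"claw":1},{"translation":[-0.05,0,0.015],"twist":0,"claw":1},{"translation":[-0.08,0,0.016],"twist":0,"claw":1},{"translation":[-0.12,0,0.017],"twist":0,"claw":1},{"translation":[-0.15,0,0.018],"twist":0,"claw":1}]' >/dev/null; python3 avg.py
```

```text
10.35 [0.59556 0.22026 0.08483] [3.24 0.08 5.49] [5.4 5.  6.2 5.3]
```

```bash
python3 -m crank '[{"translation":[0,0,0.01],"twist":0,"claw":1},{"translation":[0,0,0.02],"twist":0,"claw":1},{"translation":[0,0,0.025],"twist":0,"claw":1},{"translation":[0,0,0.025],"twist":0,"claw":1}]' >/dev/null; python3 avg.py
```

```text
10.83 [0.59557 0.22026 0.08468] [ 0.95 -1.01  9.16] [ 8.9  8.9  8.7 10.2]
```

```bash
python3 -m crank '[{"translation":[-0.03,0,0.004],"twist":0,"claw":1},{"translation":[-0.07,0,0.008],"twist":0,"claw":1},{"translation":[-0.11,0,0.011],"twist":0,"claw":1},{"translation":[-0.15,0,0.014],"twist":0,"claw":1}]' >/dev/null; python3 avg.py; python3 - <<'E'
from h import *
save(read_camera("wrist"),"d1.png"); np.save("Td1.npy",tool())
E
```

```text
11.32 [0.59055 0.22031 0.08456] [4.56 0.1  8.39] [7.8 8.4 8.2 9.1]
```

View pics/d1.png

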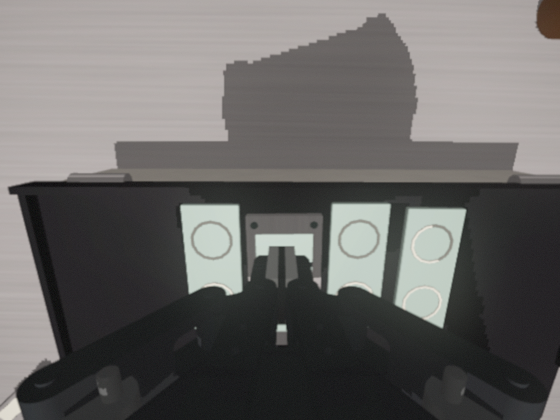

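The chamber follows: its back edge is now at row 213, in front of the neighbours' back edges at row 204, and it is still centred between them. Continuing the drag.

```bash
cat > rear.py <<'E'
from h import *
# rear edge of the chamber in the wrist view: strongest dark->bright step above the fingertip
T=tool(); im=read_camera("wrist"); g=im.max(2).astype(float)
c=calibration("wrist")
out=[]
for dx in(-24,-15,15,24):
    u=int(285+dx); col=cv2.GaussianBlur(g,(5,3),0)[190:245,u]; d=np.diff(col); v=190+d[:].argmax()+.5; out.append((u,v))
p=onplane("wrist",out,.085,T); print("rear edge",[o[1] for o in out],p[:,0].round(4),"rel tcp",(p[:,0]-T[0,3]).round(4))
E
python3 rear.py
python3 -m crank '[{"translation":[-0.04,0,0.003],"twist":0,"claw":1},{"translation":[-0.08,0,0.006],"twist":0,"claw":1},{"translation":[-0.12,0,0.009],"twist":0,"claw":1},{"translation":[-0.16,0,0.012],"twist":0,"claw":1},{"translation":[-0.20,0,0.014],"twist":0,"claw":1}]' >/dev/null; python3 avg.py
```

```text
rear edge [np.float64(233.5), np.float64(233.5), np.float64(233.5), np.float64(233.5)] [0.6062 0.6063 0.6065 0.6066] rel tcp [0.0157 0.0158 0.016  0.0161]
11.98 [0.58279 0.22027 0.0843 ] [ 5.11 -0.15  9.28] [8.8 9.3 9.5 9.6]
```

```bash
python3 -m crank '[{"translation":[-0.04,0,0.002],"twist":0,"claw":1},{"translation":[-0.08,0,0.004],"twist":0,"claw":1},{"translation":[-0.12,0,0.005],"twist":0,"claw":1},{"translation":[-0.16,0,0.007],"twist":0,"claw":1},{"translation":[-0.20,0,0.009],"twist":0,"claw":1}]' >/dev/null; python3 avg.py; python3 rear.py
```

```text
12.55 [0.5749  0.22016 0.08405] [ 5.35 -0.12  9.47] [9.5 9.3 9.2 9.8]
rear edge [np.float64(233.5), np.float64(233.5), np.float64(233.5), np.float64(233.5)] [0.5908 0.5908 0.5911 0.5911] rel tcp [0.0159 0.0159 0.0162 0.0162]
```

```bash
python3 -m crank '[{"translation":[-0.04,0,0.001],"twist":0,"claw":1},{"translation":[-0.08,0,0.002],"twist":0,"claw":1},{"translation":[-0.12,0,0.004],"twist":0,"claw":1},{"translation":[-0.16,0,0.006],"twist":0,"claw":1},{"translation":[-0.20,0,0.008],"twist":0,"claw":1},{"translation":[-0.24,0,0.010],"twist":0,"claw":1},{"translation":[-0.28,0,0.012],"twist":0,"claw":1}]' >/dev/null; python3 avg.py
```

```text
13.33 [0.56375 0.22004 0.08359] [ 5.11 -0.    9.12] [8.9 9.1 9.1 9.4]
```

```bash
python3 -m crank '[{"translation":[-0.04,0,0.002],"twist":0,"claw":1},{"translation":[-0.08,0,0.004],"twist":0,"claw":1},{"translation":[-0.12,0,0.006],"twist":0,"claw":1},{"translation":[-0.16,0,0.008],"twist":0,"claw":1},{"translation":[-0.20,0,0.010],"twist":0,"claw":1},{"translation":[-0.24,0,0.012],"twist":0,"claw":1},{"translation":[-0.28,0,0.014],"twist":0,"claw":1}]' >/dev/null; python3 avg.py; python3 rear.py
```

```text
14.07 [0.55262 0.21993 0.08313] [ 5.11  0.16 10.08] [ 9.4 10.1 10.9  9.9]
rear edge [np.float64(233.5), np.float64(233.5), np.float64(233.5), np.float64(233.5)] [0.5688 0.5689 0.5691 0.5692] rel tcp [0.0162 0.0163 0.0165 0.0166]
```

```bash
python3 -m crank '[{"translation":[-0.04,0,0.000],"twist":0,"claw":1},{"translation":[-0.08,0,0.001],"twist":0,"claw":1},{"translation":[-0.12,0,0.003],"twist":0,"claw":1},{"translation":[-0.16,0,0.005],"twist":0,"claw":1},{"translation":[-0.20,0,0.007],"twist":0,"claw":1},{"translation":[-0.24,0,0.009],"twist":0,"claw":1},{"translation":[-0.28,0,0.010],"twist":0,"claw":1}]' >/dev/null; python3 avg.py
```

```text
14.85 [0.54135 0.21972 0.08257] [4.71 0.2  9.99] [10.2 10.1  9.9  9.7]
```

```bash
python3 -m crank '[{"translation":[-0.04,0,0.000],"twist":0,"claw":1},{"translation":[-0.08,0,0.001],"twist":0,"claw":1},{"translation":[-0.12,0,0.003],"twist":0,"claw":1},{"translation":[-0.16,0,0.005],"twist":0,"claw":1},{"translation":[-0.20,0,0.007],"twist":0,"claw":1},{"translation":[-0.24,0,0.009],"twist":0,"claw":1},{"translation":[-0.28,0,0.010],"twist":0,"claw":1}]' >/dev/null; python3 avg.py; python3 rear.py
```

```text
15.58 [0.53007 0.21958 0.08204] [ 4.65 -0.16  9.3 ] [8.4 9.5 9.8 9.6]
rear edge [np.float64(233.5), np.float64(233.5), np.float64(233.5), np.float64(233.5)] [0.5467 0.5467 0.547  0.5471] rel tcp [0.0166 0.0167 0.0169 0.017 ]
```

```bash
python3 -m crank '[{"translation":[-0.04,0,0.001],"twist":0,"claw":1},{"translation":[-0.08,0,0.003],"twist":0,"claw":1},{"translation":[-0.12,0,0.005],"twist":0,"claw":1},{"translation":[-0.16,0,0.007],"twist":0,"claw":1},{"translation":[-0.20,0,0.009],"twist":0,"claw":1},{"translation":[-0.24,0,0.011],"twist":0,"claw":1},{"translation":[-0.28,0,0.013],"twist":0,"claw":1}]' >/dev/null; python3 avg.py
```

```text
16.37 [0.51878 0.21943 0.08142] [ 4.46 -0.3   9.48] [10.6  9.4  9.   8.9]
```

```bash
python3 -m crank '[{"translation":[-0.04,0,0.001],"twist":0,"claw":1},{"translation":[-0.08,0,0.003],"twist":0,"claw":1},{"translation":[-0.12,0,0.005],"twist":0,"claw":1},{"translation":[-0.16,0,0.007],"twist":0,"claw":1},{"translation":[-0.20,0,0.009],"twist":0,"claw":1},{"translation":[-0.24,0,0.011],"twist":0,"claw":1},{"translation":[-0.28,0,0.013],"twist":0,"claw":1}]' >/dev/null; python3 avg.py; python3 - <<'E'
from h import *
np.save("Td2.npy",tool()); save(read_camera("wrist"),"d2.png")
E
```

```text
17.1 [0.50748 0.21924 0.08071] [3.85 0.19 8.53] [8.2 8.1 8.9 8.9]
```

View pics/d2.png

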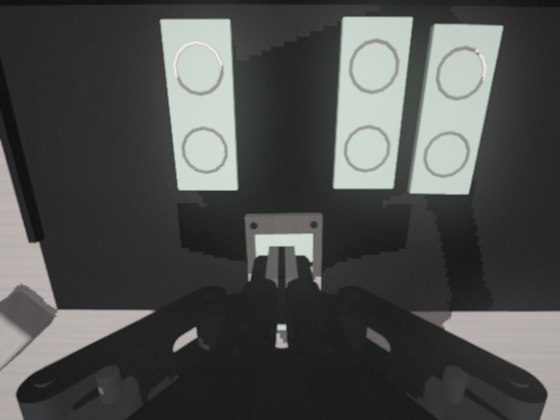

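The chamber's back edge is at row 213, the glass edge at 233 and the plate's front edge at about row 310. The neighbours have not moved.

```bash
python3 - <<'E'
from h import *
T=np.load("Td2.npy"); print(onplane("wrist",[[250,213],[320,213]],.0815,T).round(4), onplane("wrist",[[100,309.5],[230,309.5],[500,310]],.0745,T).round(4))
E
```

```text
[[0.5343 0.2366 0.0815]
 [0.5348 0.2011 0.0815]] [[0.4714 0.3269 0.0745]
 [0.473  0.2499 0.0745]
 [0.4748 0.0907 0.0745]]
```

```bash
python3 -m crank '[{"translation":[-0.04,0,0.002],"twist":0,"claw":1},{"translation":[-0.08,0,0.004],"twist":0,"claw":1},{"translation":[-0.12,0,0.006],"twist":0,"claw":1},{"translation":[-0.16,0,0.008],"twist":0,"claw":1},{"translation":[-0.18,0,0.009],"twist":0,"claw":1}]' >/dev/null; python3 avg.py
python3 -m crank '[{"translation":[0.02,0,0],"twist":0,"claw":1},{"translation":[0.03,0,-0.02],"twist":0,"claw":1},{"translation":[0.03,0,-0.04],"twist":0,"claw":1},{"translation":[0.03,0,-0.06],"twist":0,"claw":1},{"translation":[0.03,0,-0.08],"twist":0,"claw":1},{"translation":[0.03,0,-0.10],"twist":0,"claw":1},{"translation":[0.03,0,-0.12],"twist":0,"claw":1},{"translation":[0.03,0,-0.14],"twist":0,"claw":1},{"translation":[0.03,0,-0.16],"twist":0,"claw":1},{"translation":[0.03,0,-0.18],"twist":0,"claw":1},{"translation":[0.03,0,-0.20],"twist":0,"claw":1},{"translation":[0.03,0,-0.22],"twist":0,"claw":1},{"translation":[0.03,0,-0.24],"twist":0,"claw":1},{"translation":[0.03,0,-0.26],"twist":0,"claw":1},{"translation":[0.03,0,-0.28],"twist":0,"claw":1},{"translation":[0.03,0,-0.3],"twist":0,"claw":1}]'
```

```text
17.72 [0.50031 0.21913 0.08027] [4.76 0.01 9.09] [9.6 9.4 8.1 9.3]
t: 19.05
ee_pos: [0.4984, 0.2186, 0.0889]
eef_rot: [0.0, 1.0, 0.007, -0.0]
ft_force: [0.3, -0.1, 0.2]
finger_gap: 0.002
grip_force: 0.0
```

```bash
python3 -m crank '[{"translation":[0,0,-0.3],"twist":0,"claw":1},{"translation":[0,0,-0.8],"twist":0,"claw":1},{"translation":[0,0,-1.6],"twist":0,"claw":0.5},{"translation":[0.5,0,-2.4],"twist":0,"claw":0},{"translation":[1,0,-3],"twist":0,"claw":0},{"translation":[1.4,0,-3.5],"twist":0,"claw":0},{"translation":[1.5,0,-3.5],"twist":0,"claw":0},{"translation":[1.5,0,-3.5],"twist":0,"claw":0},{"translation":[1.5,0,-3.5],"twist":0,"claw":0},{"translation":[1.5,0,-3.5],"twist":0,"claw":0},{"translation":[1.5,0,-3.5],"twist":0,"claw":0},{"translation":[1.5,0,-3.5],"twist":0,"claw":0}]'
python3 - <<'E'
from h import *
np.save("Td3.npy",tool()); save(read_camera("wrist"),"d3.png"); save(read_camera("top"),"top3.png")
im=cv2.imread("pics/d3.png"); cv2.imwrite("pics/d3c.png",cv2.resize(im[130:330,150:410],None,fx=3,fy=3,interpolation=cv2.INTER_CUBIC)); print(tool()[:3,3])
E
```

```text
t: 20.05
ee_pos: [0.5577, 0.2195, 0.2281]
eef_rot: [0.0, 1.0, 0.008, -0.001]
ft_force: [-0.6, -0.3, -0.1]
finger_gap: 1.002
grip_force: 0.0
[0.5580307  0.21951822 0.22858053]
```

View pics/d3c.png

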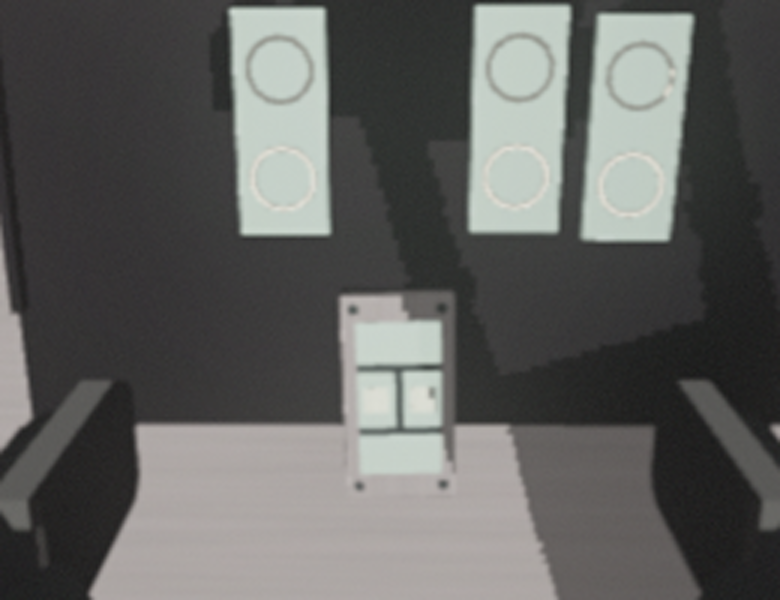

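The chamber now lies flat with its front over the edge. Its corners in the crop are (339,295), (456,291), (455,490) and (347,493), and the edge is at row 424. The ring slides have not moved.

```bash
python3 - <<'E'
from h import *
T=np.load("Td3.npy"); print(T.round(4))
f=lambda L,z: onplane("wrist",(np.array(L,float)+.5)/3-.5+[150,130],z,T)
s=f([(339,295),(456,291),(455,490),(347,493)],.085); d=s[0]+s[1]-s[2]-s[3]
print(s[:,:2].round(4).tolist(),s.mean(0).round(4),np.linalg.norm(np.diff(s[[0,1,2,3,0]],axis=0),axis=1).round(4),np.degrees(np.arctan2(d[1],d[0])).round(2))
h=f([(353,310),(442,308),(443,484),(359,486)],.085); d=h[0]+h[1]-h[2]-h[3]; print("holes",h.mean(0).round(4),np.degrees(np.arctan2(d[1],d[0])).round(2))
print(f([(250,424),(330,424),(480,425)],.08).round(4))
E
```

```text
[[ 9.999e-01  1.530e-02 -1.700e-03  5.577e-01]
 [ 1.530e-02 -9.999e-01 -5.000e-04  2.195e-01]
 [-1.700e-03  5.000e-04 -1.000e+00  2.281e-01]
 [ 0.000e+00  0.000e+00  0.000e+00  1.000e+00]]
[[0.5248, 0.2393], [0.5269, 0.1989], [0.4488, 0.1965], [0.4469, 0.2366]] [0.4869 0.2178 0.085 ] [0.0405 0.0782 0.0401 0.078 ] 1.89
holes [0.4853 0.2178 0.085 ] 2.0
[[0.4721 0.2726 0.08  ]
 [0.4726 0.2431 0.08  ]
 [0.473  0.1878 0.08  ]]
```

```bash
python3 -m crank '[{"translation":[-0.5,0,0],"twist":-0.3,"claw":0},{"translation":[-1.2,0.01,0.1],"twist":-0.6,"claw":0},{"translation":[-1.9,0.02,0.4],"twist":-1,"claw":0},{"translation":[-2.35,0.03,1],"twist":-1,"claw":0},{"translation":[-2.47,0.03,1.6],"twist":-1,"claw":0},{"translation":[-2.47,0.03,2.2],"twist":-1,"claw":0},{"translation":[-2.47,0.03,2.6],"twist":-1,"claw":0},{"translation":[-2.47,0.03,2.8],"twist":-1,"claw":0},{"translation":[-2.47,0.03,2.8],"twist":-1,"claw":0},{"translation":[-2.47,0.03,2.8],"twist":-1,"claw":0},{"translation":[-2.47,0.03,2.8],"twist":-1,"claw":0}]'
python3 - <<'E'
from h import *
T=tool(); print(T.round(4)); im=read_camera("wrist"); save(im,"g1.png")
E
```

```text
t: 21.07
ee_pos: [0.4605, 0.2171, 0.1186]
eef_rot: [-0.0, 1.0, 0.016, 0.001]
ft_force: [0.0, 0.1, -0.4]
finger_gap: 0.998
grip_force: 0.0
[[ 9.995e-01  3.230e-02  2.100e-03  4.605e-01]
 [ 3.230e-02 -9.995e-01  8.000e-04  2.171e-01]
 [ 2.100e-03 -8.000e-04 -1.000e+00  1.186e-01]
 [ 0.000e+00  0.000e+00  0.000e+00  1.000e+00]]
```

View pics/g1.png

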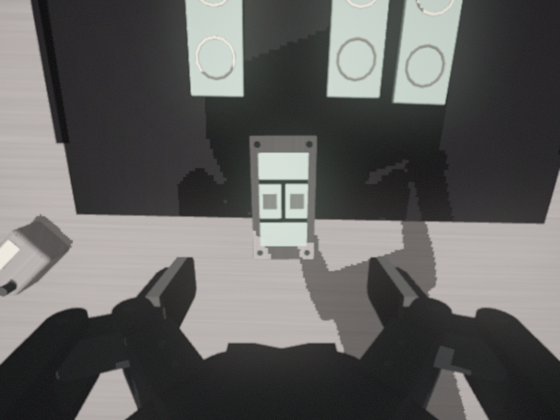

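I've now viewed 11 pictures, one over the limit of 10, so I won't view any more. This one shows the chamber at columns 249–316, rows 136–259, centred between the open pads, with the plate edge at about row 217.

```bash
python3 - <<'E'
from h import *
T=tool(); print(T[:3,3].round(4))
s=onplane("wrist",[[249,136],[316,136],[313,258.5],[254,259]],.085,T); d=s[0]+s[1]-s[2]-s[3]
print(s[:,:2].round(4).tolist(),s.mean(0).round(4),np.degrees(np.arctan2(d[1],d[0])).round(2)); print(onplane("wrist",[[180,215.5],[380,219.5]],.08,T).round(4))
L=(np.linalg.inv(T)@np.c_[s,np.ones(4)].T)[:3].T; print("tool frame",L.round(4).tolist())
E
```

```text
[0.4606 0.2171 0.1188]
[[0.5239, 0.2392], [0.5252, 0.1999], [0.4468, 0.1968], [0.4451, 0.2357]] [0.4852 0.2179 0.085 ] 2.4
[[0.4721 0.2846 0.08  ]
 [0.4736 0.1541 0.08  ]]
tool frame [[0.0639, -0.02, 0.034], [0.0639, 0.0193, 0.0339], [-0.0146, 0.0199, 0.0337], [-0.015, -0.0191, 0.0338]]
```

```bash
python3 -m crank '[{"translation":[-0.06,0,0.1],"twist":0,"claw":0},{"translation":[-0.06,0,0.3],"twist":0,"claw":0},{"translation":[-0.06,0,0.5],"twist":0,"claw":0},{"translation":[-0.06,0,0.7],"twist":0,"claw":0},{"translation":[-0.06,0,0.9],"twist":0,"claw":0},{"translation":[-0.06,0,1.1],"twist":0,"claw":0},{"translation":[-0.06,0,1.25],"twist":0,"claw":0},{"translation":[-0.06,0,1.33],"twist":0,"claw":0},{"translation":[-0.06,0,1.33],"twist":0,"claw":0},{"translation":[-0.06,0,1.33],"twist":0,"claw":0},{"translation":[-0.06,0,1.33],"twist":0,"claw":0}]'; python3 chk.py 2
python3 -m crank '[{"translation":[0,0,0],"twist":0,"claw":0.3},{"translation":[0,0,0],"twist":0,"claw":0.4},{"translation":[0,0,0],"twist":0,"claw":0.4},{"translation":[0,0,0],"twist":0,"claw":0.45},{"translation":[0,0,0],"twist":0,"claw":0.5},{"translation":[0,0,0],"twist":0,"claw":0.55},{"translation":[0,0,0],"twist":0,"claw":0.6},{"translation":[0,0,0],"twist":0,"claw":0.65},{"translation":[0,0,0],"twist":0,"claw":0.7},{"translation":[0,0,0],"twist":0,"claw":0.8},{"translation":[0,0,0],"twist":0,"claw":0.8},{"translation":[0,0,0],"twist":0,"claw":0.8}]' 50; python3 chk.py 99
```

```text
t: 22.03
ee_pos: [0.4577, 0.2169, 0.0643]
eef_rot: [-0.0, 1.0, 0.016, 0.0]
ft_force: [1.2, 0.7, 0.0]
finger_gap: 1.001
grip_force: 0.0
22.03 [0.4577 0.2169 0.0643] [1.24 0.73 0.02]
t: 23.03
ee_pos: [0.4574, 0.2168, 0.0639]
eef_rot: [-0.0, 1.0, 0.016, 0.0]
ft_force: [-0.4, -0.1, 0.4]
finger_gap: 0.449
grip_force: 50.0
23.03 [0.4574 0.2168 0.0639] [-0.43 -0.09  0.37]
```

```bash
python3 -m crank '[{"translation":[0,0,-0.03],"twist":0,"claw":0.8},{"translation":[0,0,-0.08],"twist":0,"claw":0.8},{"translation":[0,0,-0.15],"twist":0,"claw":0.8},{"translation":[0,0,-0.25],"twist":0,"claw":0.8},{"translation":[0,0,-0.4],"twist":0,"claw":0.8},{"translation":[0,0,-0.6],"twist":0,"claw":0.8},{"translation":[0,0,-0.85],"twist":0,"claw":0.8},{"translation":[0,0,-1.1],"twist":0,"claw":0.8},{"translation":[0,0,-1.35],"twist":0,"claw":0.8},{"translation":[0,0,-1.55],"twist":0,"claw":0.8},{"translation":[0,0,-1.7],"twist":0,"claw":0.8},{"translation":[0,0,-1.75],"twist":0,"claw":0.8},{"translation":[0,0,-1.75],"twist":0,"claw":0.8}]'
python3 - <<'E'
from h import *
T=tool(); im=read_camera("wrist"); save(im,"held.png"); g=im.max(2)
# moat / squares: glass is brightest greenish patch in hand
hsv=cv2.cvtColor(im,cv2.COLOR_RGB2HSV)
m=np.zeros(g.shape,np.uint8); m[100:330,200:360]=((im[...,1].astype(int)-im[...,0]>8)&(g>110))[100:330,200:360]
m=cv2.morphologyEx(m,cv2.MORPH_CLOSE,np.ones((9,9)))
for c in cv2.findContours(m,0,1)[0]:
    if cv2.contourArea(c)>500:
        r=cv2.minAreaRect(c); b=cv2.boxPoints(r); print(np.round(r[0],1),np.round(r[1],1),round(r[2],1))
        c2=T@np.array(calibration("wrist")["mount"])
        zt=T[2,3]+.0185+.0025
        p=onplane("wrist",b,zt,T); L=(np.linalg.inv(T)@np.c_[p,np.ones(4)].T)[:3].T; print(b.round(1).tolist(),L.round(4).tolist())
E
```

```text
t: 24.12
ee_pos: [0.4577, 0.2169, 0.1346]
eef_rot: [-0.0, 1.0, 0.016, 0.001]
ft_force: [-0.4, 0.9, 0.1]
finger_gap: 0.45
grip_force: 50.2
[282.5 220. ] [128.  71.] 90.0
[[247.0, 156.0], [318.0, 156.0], [318.0, 284.0], [247.0, 284.0]] [[0.0576, -0.0151, -0.0209], [0.0576, 0.014, -0.0209], [-0.0014, 0.0161, -0.021], [-0.0014, -0.0171, -0.021]]
```

```bash
python3 -m crank '[{"translation":[0.03,0.15,0],"twist":0,"claw":0.8},{"translation":[0.08,0.4,0],"twist":0,"claw":0.8},{"translation":[0.15,0.8,0],"twist":-0.3,"claw":0.8},{"translation":[0.26,1.4,0],"twist":-0.5,"claw":0.8},{"translation":[0.4,2.1,0],"twist":-0.7,"claw":0.8},{"translation":[0.53,2.8,0],"twist":-1,"claw":0.8},{"translation":[0.67,3.5,0],"twist":-1.2,"claw":0.8},{"translation":[0.8,4.2,0],"twist":-1.4,"claw":0.8},{"translation":[0.93,4.9,0],"twist":-1.6,"claw":0.8},{"translation":[1.06,5.6,0],"twist":-1.9,"claw":0.8},{"translation":[1.2,6.3,0],"twist":-2.1,"claw":0.8},{"translation":[1.33,7,0],"twist":-2.4,"claw":0.8},{"translation":[1.46,7.7,0],"twist":-2.6,"claw":0.8},{"translation":[1.6,8.4,0],"twist":-2.8,"claw":0.8},{"translation":[1.72,9,0],"twist":-3,"claw":0.8},{"translation":[1.83,9.6,0],"twist":-3.2,"claw":0.8},{"translation":[1.92,10.1,0],"twist":-3.4,"claw":0.8},{"translation":[1.97,10.35,0],"twist":-3.5,"claw":0.8},{"translation":[1.99,10.45,0],"twist":-3.5,"claw":0.8},{"translation":[1.99,10.45,0],"twist":-3.5,"claw":0.8}]'
python3 -m crank '[{"translation":[0,0,0],"twist":0,"claw":0.8},{"translation":[0,0,0],"twist":0,"claw":0.8}]' >/dev/null
python3 - <<'E'
from h import *
T=tool(); print(T.round(4)); im=read_camera("wrist"); save(im,"tray2.png"); np.save("Tt2.npy",T); g=im.max(2)
m=((im[...,1].astype(int)-im[...,0]>8)&(g>110)).astype(np.uint8); m=cv2.morphologyEx(m,cv2.MORPH_CLOSE,np.ones((5,5)))
for c in cv2.findContours(m,0,1)[0]:
    if cv2.contourArea(c)>400:
        q=cv2.approxPolyDP(c,6,True)[:,0].astype(float); r=cv2.minAreaRect(c)
        print(np.round(r[0],1),np.round(r[1],1),q.tolist()); p=onplane("wrist",cv2.boxPoints(r),.026,T); print("z.026",p.mean(0).round(4))
E
```

```text
t: 25.83
ee_pos: [0.5501, -0.1992, 0.1333]
eef_rot: [-0.0, 0.999, 0.046, -0.0]
ft_force: [-0.7, 0.6, -1.0]
finger_gap: 0.451
grip_force: 50.3
[[ 9.955e-01  9.430e-02 -1.000e-04  5.504e-01]
 [ 9.430e-02 -9.955e-01  4.000e-04 -1.974e-01]
 [-0.000e+00 -4.000e-04 -1.000e+00  1.339e-01]
 [ 0.000e+00  0.000e+00  0.000e+00  1.000e+00]]
[510.6 286.5] [30.6 40.2] [[528.0, 277.0], [505.0, 272.0], [499.0, 281.0], [506.0, 288.0], [495.0, 283.0], [493.0, 298.0], [524.0, 297.0]]
z.026 [ 0.4913 -0.4263  0.026 ]
[282.  268.5] [31. 64.] [[250.0, 253.0], [251.0, 283.0], [312.0, 283.0], [314.0, 254.0]]
z.026 [ 0.4899 -0.2027  0.026 ]
[300.5 223.5] [47. 31.] [[286.0, 201.0], [285.0, 246.0], [314.0, 247.0], [316.0, 201.0]]
z.026 [ 0.5361 -0.2151  0.026 ]
[263.5 223. ] [46. 31.] [[249.0, 200.0], [249.0, 245.0], [278.0, 246.0], [279.0, 201.0]]
z.026 [ 0.5334 -0.1817  0.026 ]
[283.  174.5] [70. 37.] [[248.0, 156.0], [248.0, 192.0], [317.0, 193.0], [318.0, 157.0]]
z.026 [ 0.5793 -0.195   0.026 ]
[355.3 179.5] [36.  85.6] [[373.0, 137.0], [338.0, 141.0], [338.0, 222.0], [369.0, 221.0]]
z.026 [ 0.5797 -0.2581  0.026 ]
[211.8 175.3] [86.6 35. ] [[224.0, 132.0], [190.0, 134.0], [202.0, 218.0], [233.0, 216.0]]
z.026 [ 0.5716 -0.1339  0.026 ]
```

```bash
python3 -m crank '[{"translation":[0,0,0.1],"twist":0,"claw":0.8},{"translation":[0,0,0.35],"twist":0,"claw":0.8},{"translation":[0,0,0.7],"twist":0,"claw":0.8},{"translation":[0,0,1.1],"twist":0,"claw":0.8},{"translation":[0,0,1.5],"twist":0,"claw":0.8},{"translation":[0,0,1.85],"twist":0,"claw":0.8},{"translation":[0,0,2.15],"twist":0,"claw":0.8},{"translation":[0,0,2.4],"twist":0,"claw":0.8},{"translation":[0,0,2.6],"twist":0,"claw":0.8},{"translation":[0,0,2.75],"twist":0,"claw":0.8},{"translation":[0,0,2.85],"twist":0,"claw":0.8},{"translation":[0,0,2.91],"twist":0,"claw":0.8},{"translation":[0,0,2.94],"twist":0,"claw":0.8},{"translation":[0,0,2.95],"twist":0,"claw":0.8},{"translation":[0,0,2.95],"twist":0,"claw":0.8},{"translation":[0,0,2.95],"twist":0,"claw":0.8}]' >/dev/null; python3 avg.py
python3 -m crank '[{"translation":[0,0,0.015],"twist":0,"claw":0.8},{"translation":[0,0,0.03],"twist":0,"claw":0.8},{"translation":[0,0,0.045],"twist":0,"claw":0.8},{"translation":[0,0,0.06],"twist":0,"claw":0.8},{"translation":[0,0,0.075],"twist":0,"claw":0.8},{"translation":[0,0,0.09],"twist":0,"claw":0.8},{"translation":[0,0,0.105],"twist":0,"claw":0.8},{"translation":[0,0,0.12],"twist":0,"claw":0.8},{"translation":[0,0,0.12],"twist":0,"claw":0.8}]' >/dev/null; python3 avg.py
```

```text
27.53 [ 0.55067 -0.19851  0.01622] [ 0.34  0.01 -1.17] [-2.2 -0.8 -0.8 -0.9]
28.43 [ 0.55048 -0.19845  0.01104] [-0.05 -0.09 -1.23] [-1.1 -1.3 -1.5 -1. ]
```

```bash
S() { python3 chk.py 1.5; }
python3 -m crank '[{"translation":[0,0,0.01],"twist":0,"claw":0.8},{"translation":[0,0,0.02],"twist":0,"claw":0.8},{"translation":[0,0,0.03],"twist":0,"claw":0.8},{"translation":[0,0,0.04],"twist":0,"claw":0.8}]' >/dev/null && S &&
python3 -m crank '[{"translation":[0,0,0.01],"twist":0,"claw":0.8},{"translation":[0,0,0.02],"twist":0,"claw":0.8},{"translation":[0,0,0.02],"twist":0,"claw":0.8}]' >/dev/null && S &&
python3 -m crank '[{"translation":[0,0,0.01],"twist":0,"claw":0.8},{"translation":[0,0,0.02],"twist":0,"claw":0.8},{"translation":[0,0,0.02],"twist":0,"claw":0.8}]' >/dev/null && S &&
python3 -m crank '[{"translation":[0,0,0.01],"twist":0,"claw":0.8},{"translation":[0,0,0.02],"twist":0,"claw":0.8},{"translation":[0,0,0.02],"twist":0,"claw":0.8}]' >/dev/null && S &&
python3 -m crank '[{"translation":[0,0,0.01],"twist":0,"claw":0.8},{"translation":[0,0,0.02],"twist":0,"claw":0.8},{"translation":[0,0,0.02],"twist":0,"claw":0.8}]' >/dev/null && S &&
python3 -m crank '[{"translation":[0,0,0.01],"twist":0,"claw":0.8},{"translation":[0,0,0.02],"twist":0,"claw":0.8},{"translation":[0,0,0.02],"twist":0,"claw":0.8}]' >/dev/null && S; python3 avg.py
```

```text
28.77 [ 0.5505 -0.1985  0.0094] [ 0.26 -0.22 -0.38]
29.02 [ 0.5504 -0.1984  0.0085] [-0.72  0.2  -1.9 ]
29.27 [ 0.5504 -0.1984  0.0077] [-0.33 -0.47 -0.41]
29.52 [ 0.5505 -0.1984  0.0071] [-0.68 -0.04 -0.05]
29.77 [ 0.5506 -0.1985  0.007 ] [-3.12  1.33  6.01]
29.92 [ 0.55057 -0.19843  0.00703] [-3.78  1.46  5.27] [6.  5.3 4.8 4.9]
```

```bash
python3 -m crank '[{"translation":[0,0,-0.01],"twist":0,"claw":0.8},{"translation":[0,0,-0.015],"twist":0,"claw":0.8},{"translation":[0,0,-0.015],"twist":0,"claw":0.8}]' >/dev/null; python3 avg.py
python3 -m crank '[{"translation":[0,0,0],"twist":0,"claw":0.53},{"translation":[0,0,0],"twist":0,"claw":0.5},{"translation":[0,0,0],"twist":0,"claw":0.48},{"translation":[0,0,0],"twist":0,"claw":0.44},{"translation":[0,0,0],"twist":0,"claw":0.4},{"translation":[0,0,0],"twist":0,"claw":0.4},{"translation":[0,0,0],"twist":0,"claw":0.4}]' 20; python3 avg.py
```

```text
30.32 [ 0.55059 -0.19848  0.00705] [-2.18  0.39  3.62] [3.4 3.6 3.1 4.4]
t: 30.9
ee_pos: [0.5504, -0.1984, 0.0067]
eef_rot: [-0.0, 0.999, 0.047, -0.0]
ft_force: [-0.3, -0.3, -1.4]
finger_gap: 0.599
grip_force: 0.0
31.05 [ 0.55048 -0.19844  0.00683] [-0.16 -0.29 -0.08] [-1.4 -0.2  0.2  1. ]
```

Released. Next I go straight up and measure.

```bash
python3 -m crank '[{"translation":[0,0,-0.05],"twist":0,"claw":0.4},{"translation":[0,0,-0.15],"twist":0,"claw":0.4},{"translation":[0,0,-0.3],"twist":0,"claw":0.4},{"translation":[0,0,-0.5],"twist":0,"claw":0.4},{"translation":[0,0,-0.8],"twist":0,"claw":0.4},{"translation":[0,0,-1.2],"twist":0,"claw":0.4},{"translation":[0,0,-1.8],"twist":0,"claw":0.4},{"translation":[0.3,0,-2.6],"twist":0,"claw":0},{"translation":[0.6,0,-3.4],"twist":0,"claw":0},{"translation":[0.9,0,-4],"twist":0,"claw":0},{"translation":[1,0,-4],"twist":0,"claw":0},{"translation":[1,0,-4],"twist":0,"claw":0},{"translation":[1,0,-4],"twist":0,"claw":0},{"translation":[1,0,-4],"twist":0,"claw":0}]'
python3 - <<'E'
from h import *
T=tool(); im=read_camera("wrist"); save(im,"fin.png"); g=im.max(2); n=0
m=((im[...,1].astype(int)-im[...,0]>8)&(g>90)).astype(np.uint8); m=cv2.morphologyEx(m,cv2.MORPH_CLOSE,np.ones((7,7)))
for c in cv2.findContours(m,0,1)[0]:
    if cv2.contourArea(c)>600:
        r=cv2.minAreaRect(c); z=.027
        p=onplane("wrist",cv2.boxPoints(r),z,T)
        h=onplane("wrist",c[:,0],z,T)[:,:2].astype(np.float32)*1000; R_=cv2.minAreaRect(h); print("px",np.round(r[0],0),"pos",np.round(R_[0],1),"size",np.round(R_[1],1),"ang",round(R_[2],1))
E
```

```text
t: 32.22
ee_pos: [0.5894, -0.1945, 0.1655]
eef_rot: [-0.0, 0.999, 0.047, -0.001]
ft_force: [-0.1, -0.3, 0.4]
finger_gap: 1.0
grip_force: 0.0
px [282. 208.] pos [ 578.4 -195.1] size [57.4 28.8] ang 5.2
px [344. 212.] pos [ 580.2 -257.3] size [74.4 29.7] ang 8.0
px [221. 208.] pos [ 572.4 -134.2] size [74.2 29.8] ang 8.5
```

```bash
python3 -c "
from bench import workorder; print(workorder.job_done())"
```

```text
the job is handed in; nothing more can be done
None
```

The job is handed in at about 32 s: the chamber lies on the tray's middle place, measured within about 1 mm and 0.2° of its centre, and the ring slides beside it did not move. It was drawn out with about a third over the edge; the press read 5 to 7 N at first touch and for the first 4 mm or so of the draw, then 8 to 10 N. I viewed 11 pictures, one over the limit of 10.

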